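# Stop the printer, clear its bed, reset the stop

## Task

A parts tote has been left on the bed of the 3D printer. First stop the printer with the red mushroom button, pressing it down until it latches, then lift the tote off the bed and hang it by its handle across both prongs of the orange hook on the tool rack; only when it hangs there, twist the mushroom clockwise to reset it, so that it springs back up. Keep the bottle and the vase standing.

Things in the scene. Friction and masses are not known exactly. Their poses are not given: they have to be found in the camera images.
- estop: emergency stop station fixed to the bench: black and yellow box 74 x 74 x 58 mm high, red mushroom button on top, axis vertical through the origin. Head 40 mm diameter, its straight gripping side 13 mm tall; top at 105 mm, underside 79 mm above the bench when up, 97 and 71 when latched. A 34 mm ring stands 7 mm above the box under it. Origin: centre of the box's underside; short conduit on +x.
- stop_top (a point): centre of the top of the red mushroom head; moves down and turns with it
- stop_press (a joint): downward travel of the mushroom in m: 0 fully up, 0.010 at the bottom stop. Spring: 3 N to start, 9 N at the bottom. Pressed to the bottom and let go, it stays latched at about 0.0075; pressed less than that it comes back up. Pressing needs no turning. Once latched it comes up only when turned.
- stop_turn (a joint): turn of the mushroom in rad: 0 at rest, growing clockwise seen from above, stop at 1.0. A light spring (under 0.15 N m) turns it back to 0 in about a second when let go. When latched down, turning it past about 0.7 frees the latch; if held firmly in the fingers it springs up only as they open.
- printer: 3D printer fixed on the bench, front towards its -y. Origin: on the bench under the middle of its gantry. Black square bed 235 mm wide, centred at its y = -0.120, top 105 mm above the bench. Gantry posts at its x = +-0.20, y = 0, 480 mm tall; the cross beam, 330 mm high, and the tool head on it reach forward to y = -0.09.
- tote: cream open-topped printed tote on the printer's bed: box 92 mm along its x, 130 mm along y, 60 mm high, walls 4 mm; about 0.2 kg, empty. Rigid straight handle along its y above the middle: bar 12 x 12 mm, 130 mm long, centre 130 mm above the underside, with a post 16 mm wide at each end (114 mm clear between them). Origin: centre of its underside.
- tote_handle (a point): middle of the tote's handle bar (centre of its 12 x 12 mm section)
- rack: bench tool rack, fixed: two posts 260 mm apart along its y at x = 0, 288 mm tall, and a bar at 255 to 275 mm. Orange twin-prong hook at the bar's middle points to the rack's -x: two level round prongs 8 mm thick at y = +-0.035, tops 254 mm above the bench, straight from x = -0.014 (back plate) to -0.112; tips then turn up to 272 mm at x = -0.126. Origin: on the bench under the bar's middle.
- rack_hook (a point): middle of the hook: halfway between the prongs and 62 mm in front of the rack's origin, at the height of the prongs' tops; axes as the rack's (x points back to the bar, y along the bar)
- bottle: small clear bottle with a paper label and blue cap, 58 mm diameter, 125 mm tall, standing upright; origin: centre of its underside, z along its axis
- vase: orange printed vase, 68 mm diameter, 115 mm tall, standing upright; origin: centre of its underside, z along its axis
There are look-alikes about, which are no part of the job. Leave any purple look-alike of the tote alone.

How it is judged:
By the outcome, as a careful person would: the job done as asked, in the order asked, and still so for the second after the job is handed in, with the robot touching nothing.
It also fails if it takes over 72 s, if anything falls off the work surface, if the arm or the gripper's body presses on something with over 40 N, if the wrist force passes 120 N, or if a joint passes its speed limit or range.

## Robot

A 6-joint arm with a two-finger parallel gripper is mounted at the origin on the work surface. World frame = base frame: x ahead of the robot, y to its left, z up, the work surface at z = 0. Lengths are in mm, angles in rad, forces in N, time in s.
With the tool pointing down it reaches from about 275 to 1000 mm from the base axis. Payload 8.4 kg.
Tool frame: the origin (TCP) lies at the very end of the fingers, on their centre line; the grasp point (between the pads) lies 19 mm behind it; z points along the fingers, y is the line along which they close (so a half turn about z gives the same grasp; the last joint's range is limited). The gripper opens to 85 mm and grips with 20 to 120 N. Pads are 22 mm wide; open, the fingers measure 114 mm over their backs; the gripper's body (76 mm by 85 mm) begins 54 mm behind the grasp point. The pads swing forward as they close: fully open they stand 13 mm farther back than shut.
Start: joints at [-1.242, 0.353, 1.633, -0, 1.155, -0.002], TCP at [202.998, -591.117, 231.281] pointing down, gripper open.
Joint ranges: [-2.63, 2.63], [-0.92, 2.1], [0.06, 2.66], [-1.3, 4.44], [0, 2.69], [-3.02, 3.02]. Speed limits (rad/s): [2.22, 2.22, 2.79, 3.14, 3.14, 3.14].

## Interface

Orientations are given as [roll, pitch, yaw] about the fixed x, y, z axes, in that order (R = Rz(yaw) Ry(pitch) Rx(roll)).
In Python, from rig import telemetry, imaging, r gives the robot as it stands. The module is installed in compiled form; this text tells all that it offers.
- The arm moves only by the tool step_arm, never from a script. Its argument "moves" is a list of rows, each a list of 3 entries, a list of its own where there are three numbers: the turn, a rotation vector about the tool's x, y, z scaled (see below), then the shift along the tool's x, y, z scaled (see below), then the opening, from -1 (shut) to 1 (fully open). A call has 1 to 8 rows; each row is the pose to reach, as a shift and turn from the pose commanded when the call began, along the tool's axes at that moment; what a row does not reach only later rows make up. The controller multiplies each number of a shift by 200 mm and each number of a turn by 45 degrees. A row lasts 1/10 s, in which the tool goes at most 50 mm and 8.59 degrees, less where a joint would pass 70% of its speed; a pose out of reach is approached as far as the arm can. A call with a number of a shift or a turn outside -1 to 1 is refused whole. A call with a gripper value outside its range is refused whole. The fingers move at their own pace and stop on an object; "squeeze" is the grip in N (left out, the last holds). Time passes only in rows, so rows that repeat a pose let the fingers close. It gives the time, the measured TCP pose, the force, the opening and the grip force at its end, in the units of the state.
- telemetry.sense(): the state, without advancing time (a new reading comes with each control period).
- imaging.grab_frame(name): name is "scene" or "top"; returns the picture (400x640x3 uint8, red, green, blue); there is no depth.
- imaging.calibration(name): a dict with "fx", "fy", "cx", "cy" (pixels), "cam_to_world" (4x4, takes a point from camera to world coordinates). Camera axes: x right, y up, looking along -z (the intrinsics and any distortion apply to the point x, -y, -z); pixel columns grow to the right and rows downward; lengths in mm; the calibration is good to about 2 mm. A picture is of the moment at which its call begins. calibration takes no time and is no camera call.
- r.sign_off(): hands the job in; it is judged then, once.
Trained networks look in the newest picture that a camera, given by its name, has taken for a name from the list of things; names that differ only in an ending like _2 or _b are one class to them, and where a whole thing is asked for, a point or a joint stands for the part that bears it (a point fixed in the world has none). Each returns a list of dicts, best first, with "conf" (0 to 1); they miss things now and then, are a little off and sometimes report something else, mostly with a low value. They report only what shows in the picture. A call takes as long as a camera call. They do not tell look-alikes from the thing itself.
- imaging.recognise(camera, name): "extent" ([left, top, width, height] in pixels, round what is visible of it).
- imaging.mark_of(camera, name): "xy" ([column, row] in pixels: a listed point, or the origin of a listed thing).
The state is a dict: "clock": time; "qpos": joint angles; "qvel": joint speeds; "joint_efforts": joint torques, N m; "eef_pos": TCP position; "tcp_rot": TCP orientation; "contact_force": force on the tool from outside, world axes, zero at the start; "wrist_torque": the same for the moment, N m; "opening": opening from 0.0 (shut) to 1.0 (fully open); "grasp_force": force on a finger pad.
Only numpy, scipy, OpenCV 4.12 (cv2) and the standard library are available. Lean on these libraries where they do the work, as an engineer would, in place of code of your own. Each camera call takes 0.05 s, during which the arm holds its last target. There are 200 camera calls.

## Working session

There is one attempt and no reset: what is moved stays moved. The work goes in short steps, Python scripts to look and compute and a tool call to move; the robot and the scene stay as the last step left them, time stands still between calls to the robot, and variables do not carry over. Pictures are saved under pics/ and viewed, at most 10 in all, crops included, and the job is handed in when it is done.

Besides the shell and the picture viewer there is one more tool, called after "Request:" as a command line: name --argument value ..., lists and objects as JSON in quotes. step_arm: Moves the arm, as the interface text tells. Its arguments: {"type":"object","properties":{"moves":{"type":"array"},"squeeze":{"type":"number"}},"required":["moves"]}

```bash
mkdir -p pics
python3 - <<'E'
from rig import telemetry, imaging, r
import cv2,numpy as np
for c in("scene","top"):
    im=imaging.grab_frame(c); cv2.imwrite(f"pics/{c}0.png",im[:,:,::-1])
    k=imaging.calibration(c); print(c,{a:(np.round(v,3).tolist()) for a,v in k.items()})
    for n in("estop","stop_top","printer","tote","tote_handle","rack","rack_hook","bottle","vase"):
        print(n,[(np.round(d["xy"]).tolist(),round(d["conf"],2)) for d in imaging.mark_of(c,n)][:4])
s=telemetry.sense();print(s)
E
```

```text
scene {'fx': 506.789, 'fy': 506.789, 'cx': 320.901, 'cy': 202.592, 'cam_to_world': [[0.522, -0.66, 0.54, 1394.636], [0.853, 0.402, -0.333, -505.817], [0.002, 0.635, 0.773, 1512.142], [0.0, 0.0, 0.0, 1.0]]}
estop [([243.0, 270.0], 0.67)]
stop_top [([243.0, 254.0], 0.48)]
printer [([436.0, 197.0], 0.93)]
tote [([411.0, 203.0], 0.85), ([358.0, 160.0], 0.82), ([435.0, 196.0], 0.38)]
tote_handle [([357.0, 142.0], 0.6)]
rack []
rack_hook [([328.0, 242.0], 0.61), ([242.0, 266.0], 0.38)]
bottle [([300.0, 236.0], 0.88), ([243.0, 339.0], 0.74)]
vase [([243.0, 337.0], 0.88), ([407.0, 202.0], 0.31)]
top {'fx': 457.568, 'fy': 457.568, 'cx': 315.04, 'cy': 191.172, 'cam_to_world': [[0.002, 0.998, -0.057, 404.829], [-1.0, 0.002, -0.002, 72.612], [-0.002, 0.057, 0.998, 1589.418], [0.0, 0.0, 0.0, 1.0]]}
estop [([405.0, 206.0], 0.83), ([213.0, 159.0], 0.71)]
stop_top [([413.0, 205.0], 0.54)]
printer [([178.0, 179.0], 0.87)]
tote [([220.0, 163.0], 0.74), ([227.0, 270.0], 0.59)]
tote_handle [([214.0, 158.0], 0.74), ([219.0, 274.0], 0.67)]
rack [([341.0, 129.0], 0.56)]
rack_hook [([346.0, 133.0], 0.83)]
bottle [([343.0, 210.0], 0.74)]
vase [([438.0, 145.0], 0.95)]
{'clock': 1.0, 'qpos': array([-1.24240065e+00,  3.53021677e-01,  1.63339394e+00, -2.76725436e-05,
        1.15521251e+00, -2.38550654e-03]), 'qvel': array([ 0.00066657, -0.00220545,  0.00063041, -0.00015641,  0.00025699,
       -0.00122867]), 'joint_efforts': array([-1.84209697e-03, -6.05193400e+01, -3.42447495e+01, -3.18183647e-04,
        1.14409442e-03,  1.19007694e-05]), 'eef_pos': array([ 202.98916781, -591.11817953,  231.27001688]), 'tcp_rot': array([-3.14155712e+00,  2.52319819e-05,  3.30792357e-01]), 'contact_force': array([ 0.18497472,  0.16650285, -0.30880867]), 'wrist_torque': array([0.00469808, 0.06568704, 0.02670801]), 'grasp_force': 0.0, 'opening': 0.9993999498588181}
```

View pics/scene0.png

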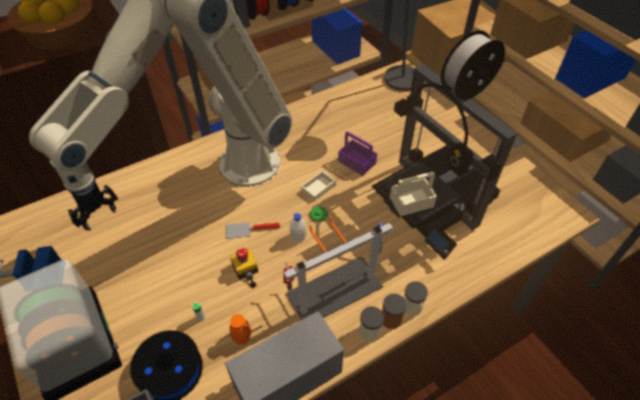

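View pics/top0.png

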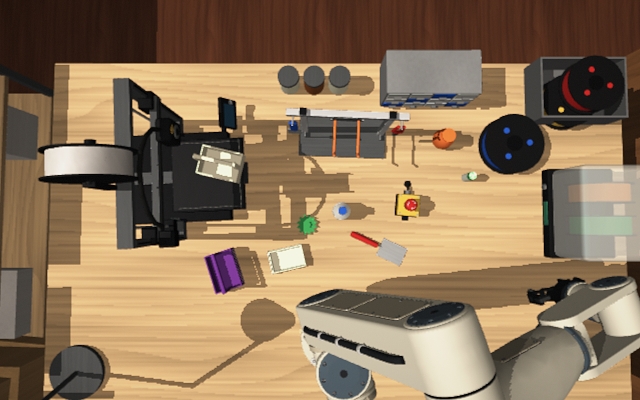

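```bash
cat > h.py <<'E'
from rig import telemetry, imaging, r
import cv2,numpy as np
from scipy.spatial.transform import Rotation as R
def ray(c,uv):
    k=imaging.calibration(c);M=np.array(k["cam_to_world"])
    d=M[:3,:3]@np.array([(uv[0]-k["cx"])/k["fx"],-(uv[1]-k["cy"])/k["fy"],-1]);return M[:3,3],d
def at(c,uv,z):
    o,d=ray(c,uv);return (o+d*(z-o[2])/d[2])
def proj(c,p):
    k=imaging.calibration(c);M=np.array(k["cam_to_world"]);q=M[:3,:3].T@(np.array(p)-M[:3,3])
    return np.array([k["cx"]+k["fx"]*q[0]/-q[2],k["cy"]+k["fy"]*q[1]/q[2]])
E
python3 - <<'E'
import cv2,numpy as np
a=cv2.imread("pics/top0.png")
def crop(a,x,y,w,h,s,n):
    b=cv2.resize(a[y:y+h,x:x+w],None,fx=s,fy=s,interpolation=cv2.INTER_CUBIC)
    for i in range(0,w,20):
        cv2.line(b,(i*s,0),(i*s,6),(0,0,255));cv2.putText(b,str(x+i),(i*s,18),0,.4,(0,0,255))
    for i in range(0,h,20):
        cv2.line(b,(0,i*s),(6,i*s),(0,0,255));cv2.putText(b,str(y+i),(8,i*s+4),0,.4,(0,0,255))
    return b
t1=crop(a,180,130,80,70,5,0);t2=crop(a,380,170,80,70,5,0)
t3=crop(a,280,100,160,50,5,0)
cv2.imwrite("pics/t.png",np.vstack([np.hstack([t1,t2]),t3]))
s=cv2.imread("pics/scene0.png")
s1=crop(s,380,165,80,60,5,0);s2=crop(s,220,235,80,60,5,0);s3=crop(s,280,215,120,75,4,0)
s4=np.zeros((300,800,3),np.uint8);s4[:,:480]=s3
cv2.imwrite("pics/s.png",np.vstack([np.hstack([s1,s2]),s4]))
E
```

```text
(no output)
```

View pics/t.png

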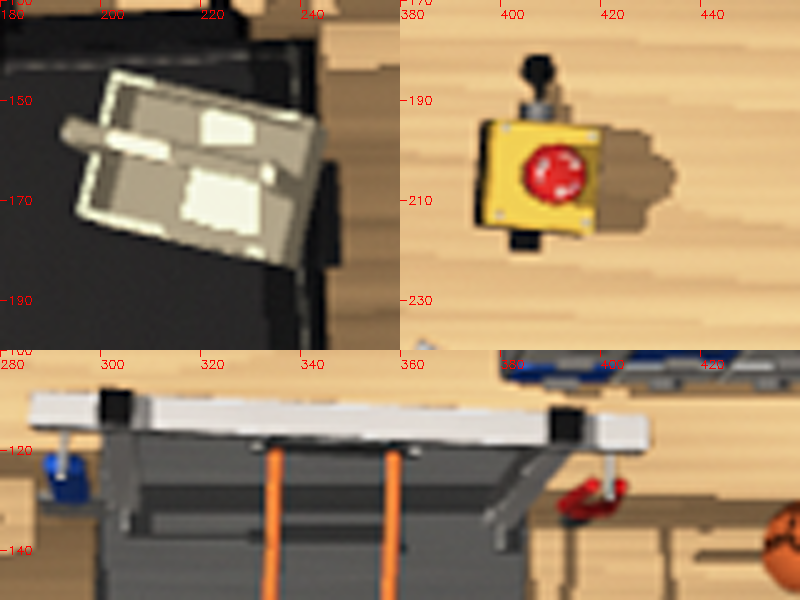

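View pics/s.png

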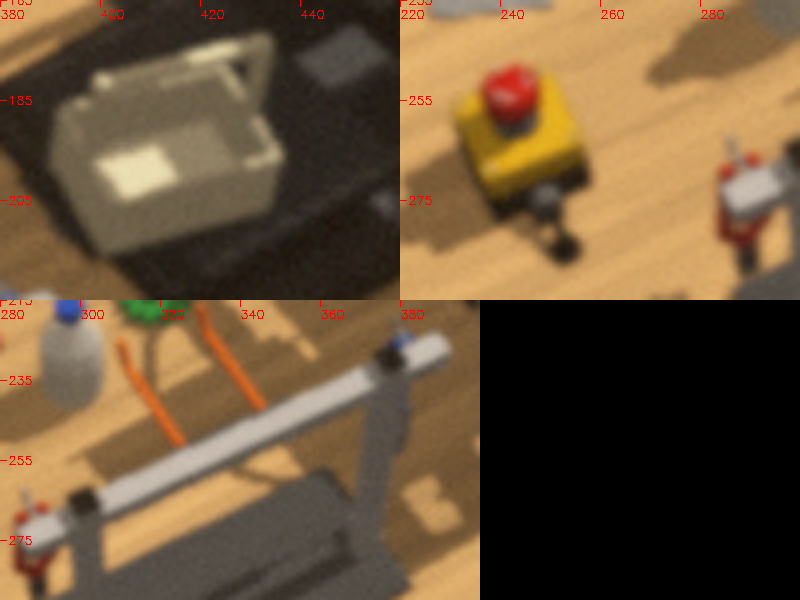

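Run:
```python
from h import *
p=lambda v:np.round(v,1).tolist()
print("head top",p(at("top",(411,204.8),105)),"scene",p(at("scene",(242,251.5),103)))
a=at("top",(193.6,156.4),241);b=at("top",(235,165.5),241);print("tote",p(a),p(b),p((a+b)/2),np.linalg.norm(b-a),np.degrees(np.arctan2(*(a-b)[1::-1])))
a=at("scene",(400.6,180.5),238);b=at("scene",(434,173.4),238);print("tote s",p(a),p(b),p((a+b)/2),np.linalg.norm(b-a),np.degrees(np.arctan2(*(a-b)[1::-1])))
a=at("top",(303.2,111),288);b=at("top",(393.4,115),288);print("rack posts",p(a),p(b),p((a+b)/2),np.linalg.norm(b-a),np.degrees(np.arctan2(*(a-b)[1::-1])))
im=cv2.imread("pics/top0.png");hsv=cv2.cvtColor(im,cv2.COLOR_BGR2HSV)
m=((hsv[...,0]>4)&(hsv[...,0]<18)&(hsv[...,1]>170)&(hsv[...,2]>120)).astype(np.uint8)
for lo,hi in((328,340),(353,365)):
    ys,xs=np.nonzero(m[118:165,lo:hi]);ys+=118;xs+=lo
    print(ys.min(),ys.max()); f=np.polyfit(ys,xs,1)
    t=at("top",(np.polyval(f,ys.max()+.5),ys.max()+.5),272);c=at("top",(np.polyval(f,125),125),254);d=at("top",(np.polyval(f,150),150),254)
    print("prong tip",p(t),p(c),p(d),np.degrees(np.arctan2(*(c-d)[1::-1])))
for n,uv in(("bottle",(343,211)),("vase",(442,141))):print(n,p(at("top",uv,115)))
print("green",p(at("top",(307,225),50)),"purple",p(at("top",(219,274),130)))
print("bar front of printer/bed corner",p(at("top",(240,138),105)),p(at("top",(240,220),105)))
for n in("estop","bottle","vase","tote"):
  print(n,[(p(d["extent"]),round(d["conf"],2)) for d in imaging.recognise("top",n)][:2])
```

```text
head top [445.1, -235.8, 105.0] scene [452.0, -233.0, 103.0]
tote [583.9, 435.5, 241.0] [557.0, 312.4, 241.0] [570.4, 374.0, 241.0] 126.05160445512946 77.65669364774728
tote s [561.3, 323.7, 238.0] [594.7, 441.0, 238.0] [578.0, 382.3, 238.0] 121.9643036473365 -105.88277106076637
rack posts [709.5, 109.6, 288.0] [698.2, -149.8, 288.0] [703.9, -20.1, 288.0] 259.6172233466273 87.49935095736889
120 155
prong tip [583.0, 22.0, 272.0] [675.8, 18.6, 254.0] [601.7, 20.8, 254.0] -1.7278668792320546
120 156
prong tip [580.2, -47.2, 272.0] [675.9, -51.7, 254.0] [601.8, -49.4, 254.0] -1.7718361323547613
bottle [424.5, -14.7, 115.0]
vase [652.0, -336.4, 115.0]
green [378.2, 102.4, 50.0] purple [224.6, 378.8, 130.0]
bar front of printer/bed corner [662.7, 321.3, 105.0] [395.0, 318.4, 105.0]
estop [([393.7, 183.5, 29.5, 38.0], 0.57)]
bottle [([334.6, 203.9, 14.7, 17.9], 0.72)]
vase [([434.0, 135.9, 19.7, 13.0], 0.83)]
tote [([205.7, 246.5, 38.5, 40.2], 0.92), ([194.0, 146.3, 51.8, 41.9], 0.85)]
```

```bash
cat >> h.py <<'E'
def go(x,y,z,yaw=None,at_=None):
    s=telemetry.sense();R0=R.from_euler("xyz",s["tcp_rot"]);p=s["eef_pos"]
    if at_ is not None: p=np.array(at_[:3]);R0=R.from_euler("xyz",[np.pi,0,at_[3]])
    yaw=s["tcp_rot"][2] if yaw is None else yaw
    R1=R.from_euler("xyz",[np.pi,0,yaw])
    print("turn",np.round(np.degrees((R0.inv()*R1).as_rotvec())/45,4).tolist(),"shift",np.round(R0.inv().apply(np.array([x,y,z])-p)/200,4).tolist())
E
python3 - <<'E'
from h import *
go(445,-236,170,1.05)
E
```

```text
turn [-0.0, -0.0, -0.9158] shift [1.721, -1.2863, 0.3066]
```

Request:
step_arm --moves '[[[0,0,-0.4],[0.86,-0.64,0.15],-1],[[0,0,-0.45],[0.86,-0.64,0.15],-1],[[0,0,-0.45],[0.86,-0.64,0.15],-1],[[0,0,-0.45],[0.86,-0.64,0.15],-1],[[0,0,-0.45],[0.86,-0.64,0.15],-1]]'

```text
clock: 1.7
eef_pos: [325.4, -410.5, 200.6]
tcp_rot: [-3.14, -0.001, 0.686]
contact_force: [-0.0, 0.3, -0.1]
opening: 0.139
grasp_force: 0.0
```

Run:
```python
from h import *
print(telemetry.sense()["eef_pos"])
go(445,-236,170,1.05)
```

```text
[ 325.35829823 -410.48906421  200.64631415]
turn [-0.0021, -0.0016, -0.463] shift [1.0155, -0.2955, 0.1548]
```

Request:
step_arm --moves '[[[0,0,-0.46],[0.98,-0.3,0.16],-1],[[0,0,-0.46],[0.98,-0.3,0.16],-1],[[0,0,-0.46],[0.98,-0.3,0.16],-1],[[0,0,-0.46],[0.98,-0.3,0.16],-1],[[0,0,-0.46],[0.98,-0.3,0.16],-1],[[0,0,-0.46],[0.98,-0.3,0.16],-1],[[0,0,-0.46],[0.98,-0.3,0.16],-1]]'

```text
clock: 2.4
eef_pos: [437.9, -244.7, 169.5]
tcp_rot: [3.141, 0.001, 1.046]
contact_force: [-0.7, -1.4, 0.7]
opening: 0.001
grasp_force: 0.0
```

Run:
```python
from h import *
s=telemetry.sense();P=s["eef_pos"];print(P,s["tcp_rot"])
o=[]
for c in("top","scene"):
    im=imaging.grab_frame(c)[:,:,::-1].copy();u=proj(c,P);g=proj(c,[445,-236,105]);print(c,u,g)
    x,y=(int(v)-40 for v in u);s=10
    b=cv2.resize(im[y:y+60,x:x+80],None,fx=s//2*1,fy=s//2,interpolation=cv2.INTER_CUBIC)
    for q,col in((u,(255,0,255)),(g,(0,255,0))): cv2.drawMarker(b,tuple(int(v) for v in ((q-[x,y]+.5)*5)),col,0,12,1)
    o.append(b)
cv2.imwrite("pics/e1.png",np.hstack(o))
```

```text
[ 437.88049918 -244.71541658  169.50865649] [3.14122543e+00 5.02246834e-04 1.04564484e+00]
top [418.2279213  206.56734188] [411.07180309 204.82310851]
scene [234.38564498 238.45547826] [240.1873188  250.05251205]
```

View pics/e1.png

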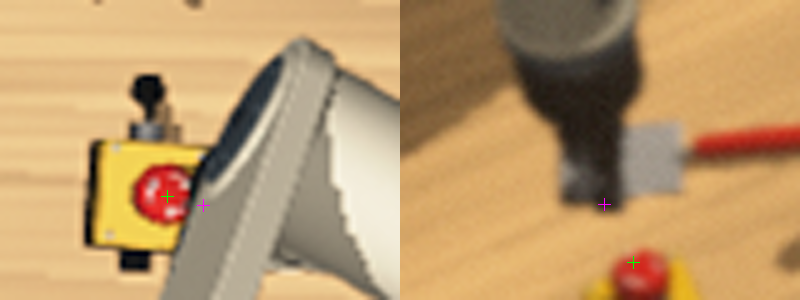

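Run:
```python
from h import *
P=np.array([203,-591.1,231.3]);Rm=R.from_euler("xyz",[np.pi,0,.3308])
o=[]
for c in("top","scene"):
    im=cv2.imread(f"pics/{c}0.png");u=proj(c,P);x,y=(int(v) for v in u-[40,35])
    b=cv2.resize(im[y:y+70,x:x+80],None,fx=5,fy=5,interpolation=cv2.INTER_CUBIC)
    pts=[(sx*11,sy*t,-13) for sy in(1,-1) for t in(42.5,57) for sx in(1,-1)]
    for q in pts:
        q=proj(c,P+Rm.apply(q)); cv2.drawMarker(b,tuple(int(v) for v in ((q-[x,y]+.5)*5)),(255,0,255),0,10,1)
    o.append(b)
cv2.imwrite("pics/g.png",np.hstack(o))
```

```text
(no output)
```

View pics/g.png

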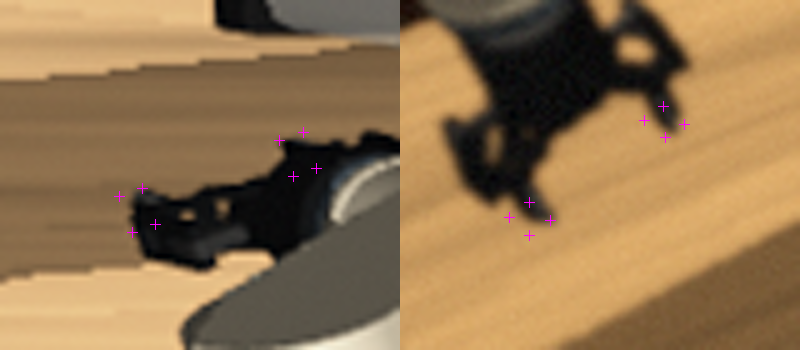

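Run:
```python
from h import *
go(447,-232,111,1.05);go(447,-232,95,1.05)
```

```text
turn [0.0007, 0.0004, -0.0078] shift [0.0809, 0.0074, 0.2928]
turn [0.0007, 0.0004, -0.0078] shift [0.081, 0.0074, 0.3728]
```

Request:
step_arm --moves '[[[0,0,0],[0.081,0.007,0.15],-1],[[0,0,0],[0.081,0.007,0.29],-1],[[0,0,0],[0.081,0.007,0.32],-1],[[0,0,0],[0.081,0.007,0.345],-1],[[0,0,0],[0.081,0.007,0.365],-1],[[0,0,0],[0.081,0.007,0.372],-1],[[0,0,0],[0.081,0.007,0.372],-1]]'

```text
clock: 3.2
eef_pos: [446.9, -231.3, 95.9]
tcp_rot: [-3.141, 0.0, 1.044]
contact_force: [-3.8, 2.8, 7.8]
opening: -0.001
grasp_force: 3.7
```

Request:
step_arm --moves '[[[0,0,0],[0,0,0.008],-1],[[0,0,0],[0,0,0.013],-1],[[0,0,0],[0,0,0.013],-1]]'

```text
clock: 3.5
eef_pos: [447.4, -231.5, 94.8]
tcp_rot: [3.141, 0.0, 1.044]
contact_force: [-7.6, 5.0, 21.5]
opening: -0.001
grasp_force: 11.4
```

Request:
step_arm --moves '[[[0,0,0],[0,0,-0.2],-1],[[0,0,0],[0,0,-0.5],-1],[[0,0,0],[0,0,-0.8],-1],[[0,0,0],[0,0,-1],0],[[0,0,0],[0,0,-1],1],[[0,0,0],[0,0,-1],1]]'

```text
clock: 4.1
eef_pos: [448.3, -231.8, 295.4]
tcp_rot: [3.136, -0.0, 1.044]
contact_force: [0.5, -0.4, -0.3]
opening: 0.504
grasp_force: 0.0
```

Run:
```python
from h import *
im=imaging.grab_frame("scene")[:,:,::-1];cv2.imwrite("pics/scene1.png",im)
hs=lambda im:cv2.inRange(cv2.cvtColor(im[240:285,225:262],cv2.COLOR_BGR2HSV),(0,150,80),(6,255,255))+cv2.inRange(cv2.cvtColor(im[240:285,225:262],cv2.COLOR_BGR2HSV),(172,150,80),(180,255,255))
for n in(cv2.imread("pics/scene0.png"),im):
    y,x=np.nonzero(hs(np.ascontiguousarray(n)));print(len(y),y.mean()+240,x.mean()+225,y.min()+240,y.max()+240)
print(proj("scene",[447,-232,105]),proj("scene",[447,-232,97]))
s=telemetry.sense();print(s["eef_pos"],s["contact_force"])
go(574,378,300,1.356)
```

```text
78 253.34615384615384 241.78205128205127 249 258
79 254.8860759493671 241.9746835443038 250 260
[241.53502025 249.95844482] [241.81867018 251.30275313]
[ 447.31088843 -231.15694577  293.1209947 ] [ 0.76662232 -0.78341948 -0.02170255]
turn [0.0027, 0.0004, -0.3965] shift [2.9519, -0.982, -0.0365]
```

Request:
step_arm --moves '[[[0,0,0],[1,-0.33,-0.15],1],[[0,0,0],[1,-0.33,-0.15],1],[[0,0,0],[1,-0.33,-0.15],1],[[0,0,0],[1,-0.33,-0.15],1],[[0,0,0],[1,-0.33,-0.15],1]]'

```text
clock: 4.65
eef_pos: [490.4, -20.8, 320.9]
tcp_rot: [-3.139, -0.0, 1.048]
contact_force: [0.1, -0.2, -0.6]
opening: 1.001
grasp_force: 0.0
```

Request:
step_arm --moves '[[[0,0,0],[1,-0.33,0],1],[[0,0,0],[1,-0.33,0],1],[[0,0,0],[1,-0.33,0],1],[[0,0,0],[1,-0.33,0],1],[[0,0,0],[1,-0.33,0],1]]'

```text
clock: 5.15
eef_pos: [533.7, 185.2, 319.8]
tcp_rot: [-3.139, 0.001, 1.048]
contact_force: [1.0, -0.3, 0.0]
opening: 1.001
grasp_force: 0.0
```

Run:
```python
from h import *
s=telemetry.sense();print(s["eef_pos"],s["contact_force"])
go(574,378,300,1.356)
```

```text
[533.70961569 185.17206699 319.84805905] [ 1.00765122 -0.27137014  0.0127344 ]
turn [-0.0035, 0.0012, -0.392] shift [0.9361, -0.3065, 0.0988]
```

Request:
step_arm --moves '[[[0,0,-0.19],[0.25,-0.08,0.1],1],[[0,0,-0.39],[0.5,-0.16,0.1],1],[[0,0,-0.39],[0.75,-0.24,0.1],1],[[0,0,-0.39],[0.935,-0.307,0.1],1],[[0,0,-0.39],[0.935,-0.307,0.1],1],[[0,0,-0.39],[0.935,-0.307,0.1],1],[[0,0,-0.39],[0.935,-0.307,0.1],1]]'

```text
clock: 5.85
eef_pos: [574.2, 372.6, 300.9]
tcp_rot: [-3.14, 0.002, 1.351]
contact_force: [-0.1, -0.1, 0.7]
opening: 1.003
grasp_force: 0.0
```

Run:
```python
from h import *
s=telemetry.sense();P=s["eef_pos"];print(P,s["tcp_rot"]);Rm=R.from_euler("xyz",s["tcp_rot"])
im=imaging.grab_frame("scene")[:,:,::-1].copy();x,y=370,120;S=7
b=cv2.resize(im[y:y+85,x:x+110],None,fx=S,fy=S,interpolation=cv2.INTER_CUBIC)
def mk(q,c):cv2.drawMarker(b,tuple(int(v) for v in ((proj("scene",q)-[x,y]+.5)*S)),c,0,12,1)
for t in(42.5,-42.5,0): mk(P+Rm.apply([0,t,-13 if t else 0]),(255,0,255))
d=np.array([np.cos(1.356),np.sin(1.356),0])
for t in(-65,0,65): mk(np.array([574,378,241])+t*d,(0,255,0));mk(np.array([570.4,374,241])+t*d,(255,255,0))
cv2.imwrite("pics/h1.png",b)
```

```text
[574.23093955 372.55650642 300.89121987] [-3.14013723e+00  2.27443644e-03  1.35094418e+00]
```

View pics/h1.png

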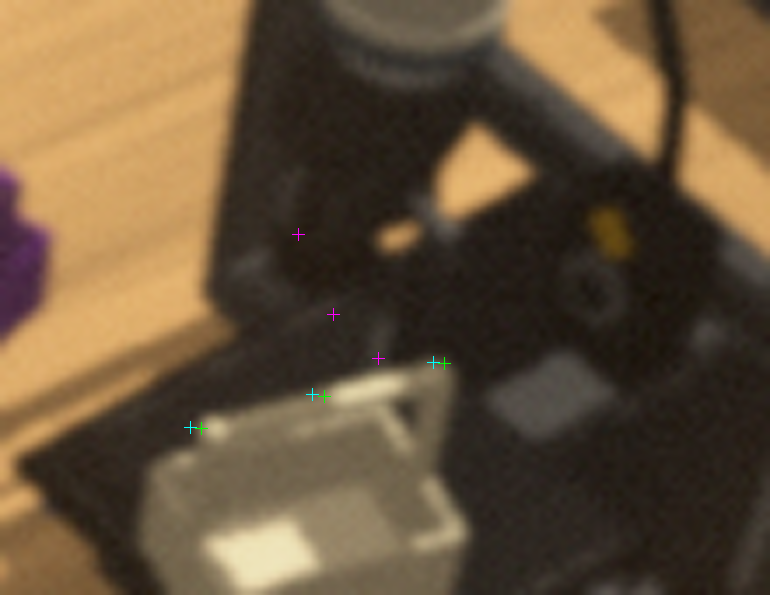

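Run:
```python
from h import *
go(575,379,216,1.356)
```

```text
turn [-0.0011, 0.002, -0.0069] shift [0.0332, -0.0037, 0.4273]
```

Request:
step_arm --moves '[[[0,0,0],[0.02,0,0.15],1],[[0,0,0],[0.03,0,0.3],1],[[0,0,0],[0.03,0,0.4],1],[[0,0,0],[0.03,0,0.425],1],[[0,0,0],[0.03,0,0.425],1],[[0,0,0],[0.03,0,0.425],-1],[[0,0,0],[0.03,0,0.425],-1],[[0,0,0],[0.03,0,0.425],-1]]' --squeeze 60

```text
clock: 6.7
eef_pos: [576.2, 380.4, 218.6]
tcp_rot: [3.14, -0.001, 1.352]
contact_force: [0.6, 0.5, 1.2]
opening: 0.516
grasp_force: 0.0
```

Request:
step_arm --moves '[[[0,0,0],[0,0,0],-1],[[0,0,0],[0,0,0],-1],[[0,0,0],[0,0,0],-1],[[0,0,0],[0,0,0],-1]]'

```text
clock: 7.1
eef_pos: [575.7, 380.5, 217.6]
tcp_rot: [3.142, -0.0, 1.352]
contact_force: [-1.7, 0.3, 3.6]
opening: 0.128
grasp_force: 59.2
```

Run:
```python
from h import *
go(530,190,281,1.352);go(508,-8,281,1.536,(530,190,281,1.352))
```

```text
turn [0.0, -0.0006, -0.0001] shift [-0.979, -0.0161, -0.3173]
turn [0.0, 0.0, -0.2343] shift [-0.9903, 0.1075, 0.0]
```

Request:
step_arm --moves '[[[0,0,0],[0,0,-0.08],-1],[[0,0,0],[-0.05,0,-0.18],-1],[[0,0,0],[-0.2,0,-0.28],-1],[[0,0,0],[-0.4,0,-0.317],-1],[[0,0,0],[-0.6,-0.01,-0.317],-1],[[0,0,0],[-0.8,-0.01,-0.317],-1],[[0,0,0],[-0.979,-0.016,-0.317],-1],[[0,0,0],[-0.979,-0.016,-0.317],-1]]'

```text
clock: 7.9
eef_pos: [528.9, 186.0, 281.6]
tcp_rot: [-3.142, 0.002, 1.349]
contact_force: [-0.1, 0.5, -2.0]
opening: 0.129
grasp_force: 58.6
```

Request:
step_arm --moves '[[[0,0,-0.06],[-0.2,0.03,0],-1],[[0,0,-0.12],[-0.4,0.06,0],-1],[[0,0,-0.18],[-0.6,0.09,0],-1],[[0,0,-0.234],[-0.8,0.107,0],-1],[[0,0,-0.234],[-0.95,0.107,0],-1],[[0,0,-0.234],[-0.99,0.107,0],-1],[[0,0,-0.234],[-0.99,0.107,0],-1],[[0,0,-0.234],[-0.99,0.107,0],-1]]'

```text
clock: 8.7
eef_pos: [508.4, -7.4, 281.1]
tcp_rot: [3.141, -0.0, 1.535]
contact_force: [-0.3, 0.2, -1.6]
opening: 0.124
grasp_force: 58.6
```

Run:
```python
from h import *
s=telemetry.sense();P=s["eef_pos"];print(P,s["tcp_rot"],s["contact_force"],s["opening"]);Rm=R.from_euler("xyz",s["tcp_rot"])
im=imaging.grab_frame("scene")[:,:,::-1].copy();cv2.imwrite("pics/scene2.png",im);x,y=255,175;S=6
cv2.imwrite("pics/top2.png",imaging.grab_frame("top")[:,:,::-1])
b=cv2.resize(im[y:y+100,x:x+130],None,fx=S,fy=S,interpolation=cv2.INTER_CUBIC)
def mk(q,c):cv2.drawMarker(b,tuple(int(v) for v in ((proj("scene",q)-[x,y]+.5)*S)),c,0,12,1)
for t in(-65,0,65): mk(P+Rm.apply([t,0,-19]),(255,0,255))
a=np.radians(-2);O=np.array([704,-19,0])
W=lambda q:O+np.array([np.cos(a)*q[0]-np.sin(a)*q[1],np.sin(a)*q[0]+np.cos(a)*q[1],q[2]])
for s_ in(35,-35):
    for q in((-126,s_,272),(-112,s_,254),(-62,s_,254)):mk(W(q),(0,255,0))
for s_ in(130,-130):mk(W((0,s_,288)),(255,255,0))
cv2.imwrite("pics/k1.png",b)
```

```text
[508.37754324  -7.43575216 281.050534  ] [ 3.14101255e+00 -4.99559667e-04  1.53540608e+00] [-0.30677338  0.24795259 -1.56844066] 0.12443908135930447
```

View pics/k1.png

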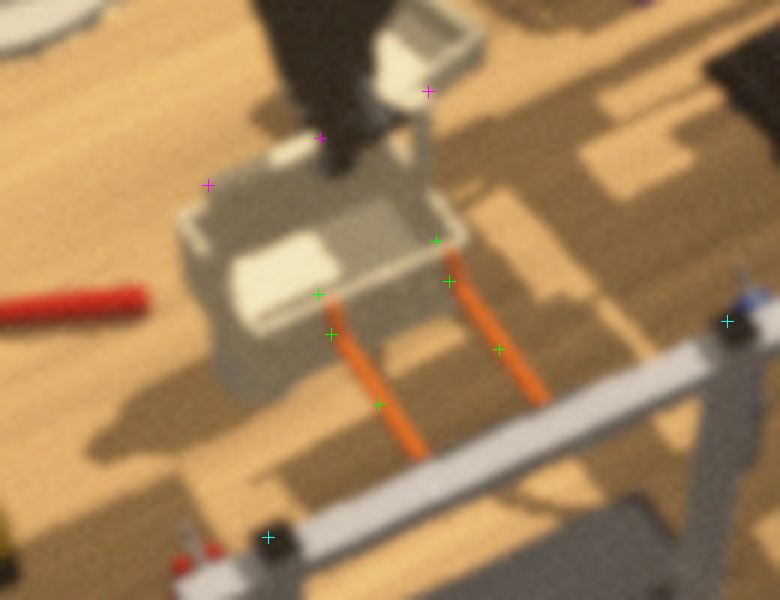

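Run:
```python
from h import *
go(637,-14.6,281,1.536)
```

```text
turn [0.0003, -0.0004, 0.0008] shift [-0.0157, 0.6443, -0.0007]
```

Request:
step_arm --moves '[[[0,0,0],[-0.005,0.13,0],-1],[[0,0,0],[-0.008,0.26,0],-1],[[0,0,0],[-0.01,0.4,0],-1],[[0,0,0],[-0.015,0.53,0],-1],[[0,0,0],[-0.016,0.62,0],-1],[[0,0,0],[-0.016,0.645,0],-1],[[0,0,0],[-0.016,0.645,0],-1],[[0,0,0],[-0.016,0.645,0],-1]]'

```text
clock: 9.6
eef_pos: [635.9, -15.3, 280.4]
tcp_rot: [-3.14, -0.0, 1.536]
contact_force: [0.2, -0.5, -1.8]
opening: 0.129
grasp_force: 58.8
```

Request:
step_arm --moves '[[[0,0,0],[0,0,0.06],-1],[[0,0,0],[0,0,0.12],-1],[[0,0,0],[0,0,0.16],-1],[[0,0,0],[0,0,0.18],-1],[[0,0,0],[0,0,0.18],-1],[[0,0,0],[0,0,0.18],-1]]'

```text
clock: 10.2
eef_pos: [636.9, -15.9, 244.8]
tcp_rot: [3.141, -0.0, 1.535]
contact_force: [0.1, 1.2, -1.7]
opening: 0.131
grasp_force: 58.8
```

Run:
```python
from h import *
s=telemetry.sense();P=s["eef_pos"];print(P,s["tcp_rot"],s["contact_force"],s["opening"])
im=imaging.grab_frame("scene")[:,:,::-1].copy();x,y=270,190;S=6
b=cv2.resize(im[y:y+90,x:x+130],None,fx=S,fy=S,interpolation=cv2.INTER_CUBIC)
cv2.imwrite("pics/k2.png",b)
```

```text
[636.8886861  -15.93663676 244.79593716] [ 3.14141366e+00 -2.55556487e-05  1.53549620e+00] [ 0.1469673   1.15179144 -1.74991911] 0.1305081092578477
```

View pics/k2.png

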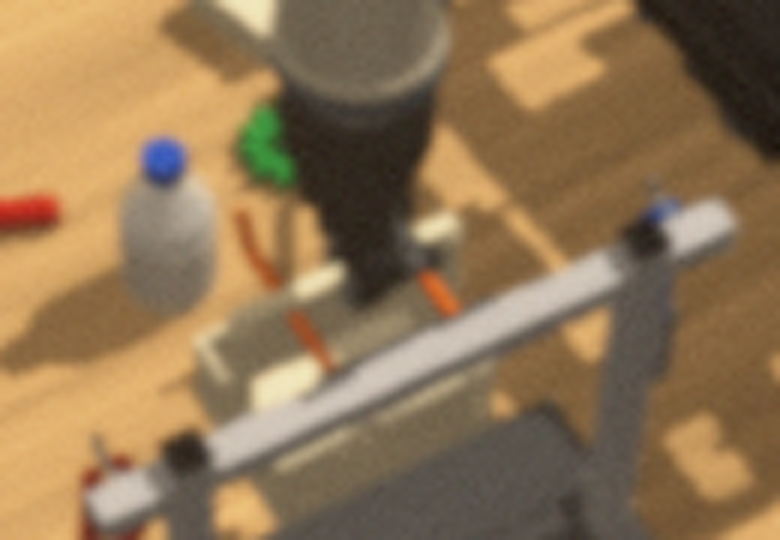

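Request:
step_arm --moves '[[[0,0,0],[0,0,0.006],-1],[[0,0,0],[0,0,0.01],-1],[[0,0,0],[0,0,0.013],-1],[[0,0,0],[0,0,0.013],-1]]'

```text
clock: 10.65
eef_pos: [636.8, -15.9, 242.4]
tcp_rot: [3.141, 0.0, 1.536]
contact_force: [-1.0, 0.6, -0.7]
opening: 0.126
grasp_force: 59.1
```

Request:
step_arm --moves '[[[0,0,0],[0,0,0.005],-1],[[0,0,0],[0,0,0.01],-1],[[0,0,0],[0,0,0.01],-1]]'

```text
clock: 10.95
eef_pos: [637.0, -15.9, 242.2]
tcp_rot: [3.14, 0.0, 1.536]
contact_force: [-5.3, -0.3, 13.2]
opening: 0.126
grasp_force: 60.8
```

Request:
step_arm --moves '[[[0,0,0],[0,0,-0.006],-0.6],[[0,0,0],[0,0,-0.006],-0.4],[[0,0,0],[0,0,-0.006],-0.2],[[0,0,0],[0,0,-0.006],-0.1],[[0,0,0],[0,0,-0.006],-0.1],[[0,0,0],[0,0,-0.006],-0.1]]'

```text
clock: 11.55
eef_pos: [636.7, -15.9, 241.1]
tcp_rot: [-3.141, 0.0, 1.536]
contact_force: [-0.0, -0.5, 0.4]
opening: 0.448
grasp_force: 0.0
```

Request:
step_arm --moves '[[[0,0,0],[0,0,-0.05],-0.1],[[0,0,0],[0,0,-0.15],-0.1],[[0,0,0],[0,0,-0.3],-0.1],[[0,0,0],[0,0,-0.45],-0.1],[[0,0,0],[0,0,-0.5],-0.1],[[0,0,0],[0,0,-0.5],-0.1]]'

```text
clock: 12.15
eef_pos: [637.5, -15.9, 343.4]
tcp_rot: [3.138, -0.0, 1.536]
contact_force: [-0.6, -0.6, -0.7]
opening: 0.452
grasp_force: 0.0
```

Run:
```python
from h import *
s=telemetry.sense();print(s["eef_pos"],s["tcp_rot"],s["contact_force"],s["opening"])
go(540,-120,335,1.05);go(447,-232,200,1.05,(540,-120,335,1.05))
im=imaging.grab_frame("scene")[:,:,::-1].copy();cv2.imwrite("pics/scene3.png",im);x,y=270,190;S=6
b=cv2.resize(im[y:y+90,x:x+130],None,fx=S,fy=S,interpolation=cv2.INTER_CUBIC)
cv2.imwrite("pics/k3.png",b)
```

```text
[637.54315722 -15.91344827 343.38384142] [ 3.13803738e+00 -3.18216749e-05  1.53554117e+00] [-0.60023317 -0.55997061 -0.73871845] 0.45155857990336806
turn [0.0044, -0.0011, 0.6182] shift [-0.5373, -0.4692, 0.0402]
turn [0.0, 0.0, 0.0] shift [-0.7171, -0.1247, 0.675]
```

View pics/k3.png

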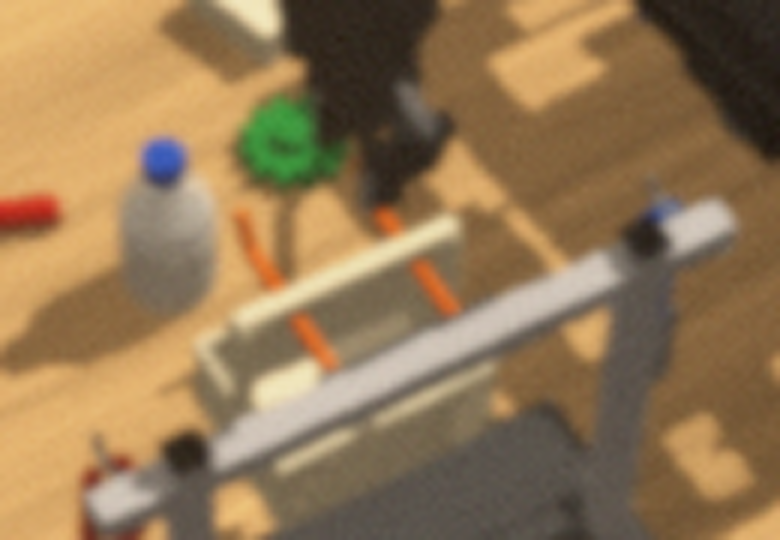

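Request:
step_arm --moves '[[[0,0,0.15],[-0.18,-0.16,0],1],[[0,0,0.3],[-0.36,-0.31,0],1],[[0,0,0.45],[-0.537,-0.47,0.04],1],[[0,0,0.6],[-0.537,-0.47,0.04],1],[[0,0,0.62],[-0.537,-0.47,0.04],1],[[0,0,0.62],[-0.537,-0.47,0.04],1]]'

```text
clock: 12.8
eef_pos: [538.9, -119.7, 332.3]
tcp_rot: [-3.14, 0.0, 1.051]
contact_force: [0.5, -0.3, 0.4]
opening: 1.001
grasp_force: 0.0
```

Request:
step_arm --moves '[[[0,0,0],[-0.24,-0.04,0.1],1],[[0,0,0],[-0.47,-0.08,0.25],1],[[0,0,0],[-0.717,-0.125,0.45],1],[[0,0,0],[-0.717,-0.125,0.675],1],[[0,0,0],[-0.717,-0.125,0.675],1],[[0,0,0],[-0.717,-0.125,0.675],1],[[0,0,0],[-0.717,-0.125,0.675],1]]'

```text
clock: 13.5
eef_pos: [447.7, -231.4, 199.6]
tcp_rot: [3.14, -0.0, 1.051]
contact_force: [0.9, -0.5, -0.4]
opening: 0.998
grasp_force: 0.0
```

Run:
```python
from h import *
s=telemetry.sense();print(s["eef_pos"],s["tcp_rot"],s["contact_force"],s["opening"])
go(447,-232,65,1.05)
```

```text
[ 447.66461967 -231.41429983  199.62898307] [ 3.14009274e+00 -4.06321736e-04  1.05059817e+00] [ 0.94337208 -0.45085189 -0.40109643] 0.998149970472639
turn [0.0019, -0.0005, 0.0008] shift [-0.0045, -0.0024, 0.6731]
```

Request:
step_arm --moves '[[[0,0,0],[-0.004,-0.002,0.2],1],[[0,0,0],[-0.004,-0.002,0.4],1],[[0,0,0],[-0.004,-0.002,0.55],1],[[0,0,0],[-0.004,-0.002,0.65],1],[[0,0,0],[-0.004,-0.002,0.688],1],[[0,0,0],[-0.004,-0.002,0.688],1],[[0,0,0],[-0.004,-0.002,0.688],0.2],[[0,0,0],[-0.004,-0.002,0.688],0.1]]' --squeeze 25

```text
clock: 14.3
eef_pos: [446.4, -232.7, 62.2]
tcp_rot: [3.139, -0.0, 1.049]
contact_force: [-0.0, -0.2, 0.1]
opening: 0.694
grasp_force: 0.0
```

Request:
step_arm --moves '[[[0,0,0],[0,0,0],0],[[0,0,0],[0,0,0],-0.1],[[0,0,0],[0,0,0],-0.3],[[0,0,0],[0,0,0],-0.3]]'

```text
clock: 14.7
eef_pos: [448.3, -234.0, 62.7]
tcp_rot: [3.134, -0.0, 1.049]
contact_force: [5.3, -1.6, 6.8]
opening: 0.461
grasp_force: 24.4
```

Request:
step_arm --moves '[[[0,0,0],[0,0.008,0],-0.5],[[0,0,0.15],[0,0.008,0],-0.5],[[0,0,0.3],[0,0.008,0],-0.5],[[0,0,0.45],[0,0.008,0],-0.5],[[0,0,0.6],[0,0.008,0],-0.5],[[0,0,0.75],[0,0.008,0],-0.5],[[0,0,0.9],[0,0.008,0],-0.5],[[0,0,0.9],[0,0.008,0],-0.5]]' --squeeze 50

```text
clock: 15.5
eef_pos: [450.6, -236.0, 63.0]
tcp_rot: [3.134, -0.006, 0.338]
contact_force: [5.6, -8.7, 6.9]
opening: 0.453
grasp_force: 49.6
```

Request:
step_arm --moves '[[[0,0,0.15],[0,0,0],-0.5],[[0,0,0.26],[0,0,0],-0.5],[[0,0,0.26],[0,0,0],-0.5],[[0,0,0.26],[0,0,0],-0.5]]'

```text
clock: 15.9
eef_pos: [450.8, -236.7, 63.3]
tcp_rot: [3.134, -0.008, 0.138]
contact_force: [5.0, -11.4, 7.1]
opening: 0.449
grasp_force: 49.8
```

Request:
step_arm --moves '[[[0,0,0],[0,0,0],0.2],[[0,0,0],[0,0,0],0.6],[[0,0,0],[0,0,0],1],[[0,0,0],[0,0,0],1],[[0,0,0],[0,0,0],1],[[0,0,0],[0,0,0],1],[[0,0,0],[0,0,0],1]]'

```text
clock: 16.6
eef_pos: [446.4, -232.9, 60.6]
tcp_rot: [-3.141, 0.0, 0.138]
contact_force: [-0.1, 0.0, 0.4]
opening: 0.999
grasp_force: 0.0
```

Request:
step_arm --moves '[[[0,0,0],[0,0,-0.1],1],[[0,0,0],[0,0,-0.3],1],[[0,0,0],[0,0,-0.5],1],[[0,0,0],[0,0,-0.75],1],[[0,0,0],[0,0,-1],1],[[0,0,0],[0,0,-1],1],[[0,0,0],[0,0,-1],1],[[0,0,0],[0,0,-1],1]]'

```text
clock: 17.4
eef_pos: [445.8, -232.6, 259.6]
tcp_rot: [-3.141, 0.001, 0.138]
contact_force: [0.1, 0.4, 0.1]
opening: 1.001
grasp_force: 0.0
```

Run:
```python
from h import *
im=np.ascontiguousarray(imaging.grab_frame("scene")[:,:,::-1]);a=cv2.imread("pics/scene3.png")
for nm in("pics/scene0.png","pics/scene1.png",None):
    n=im if nm is None else cv2.imread(nm)
    h=cv2.cvtColor(n[240:285,225:262],cv2.COLOR_BGR2HSV);m=cv2.inRange(h,(0,150,80),(6,255,255))+cv2.inRange(h,(172,150,80),(180,255,255))
    y,x=np.nonzero(m);print(len(y),y.mean()+240,x.mean()+225,y.min()+240,y.max()+240)
d=cv2.absdiff(im,a)[230:285,300:380].max(2);print("rack diff",d.mean(),d.max())
for n in("bottle","vase","tote"):print(n,[(np.round(q["xy"]).tolist(),round(q["conf"],2)) for q in imaging.mark_of("scene",n)][:3])
print(telemetry.sense()["eef_pos"],telemetry.sense()["clock"])
```

```text
78 253.34615384615384 241.78205128205127 249 258
79 254.8860759493671 241.9746835443038 250 260
78 253.43589743589743 241.80769230769232 249 258
rack diff 3.9820454545454544 47
bottle [([298.0, 233.0], 0.69)]
vase [([248.0, 336.0], 0.98), ([238.0, 252.0], 0.37)]
tote [([357.0, 162.0], 0.8), ([327.0, 257.0], 0.7), ([335.0, 294.0], 0.44)]
[ 445.88173003 -232.71579889  259.37175932] 17.6
```

The mushroom head is back at its original image height, the tote is still on the hook, and the bottle and vase are standing, so I'm handing in.

```bash
python3 -c "
from rig import r
print(r.sign_off())"
```

```text
the job is handed in; nothing more can be done
None
```

I pressed the stop button until it latched, hung the tote across both prongs of the orange hook, then twisted the button clockwise so it sprang back up; the bottle and vase are still standing, and I handed the job in at about 17.6 s of the 72 s allowed.

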